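Draw out the truffle dish and hold it turned crosswise

TASK

Pull the carriage of the serving slide out from under its clear guard as far as its stop, with the dish riding on it. Then lift the dish by the wooden grip of its hoop handle a hand's breadth straight up off the carriage, turn it a quarter turn in the air (either way), so that its two ears point squarely across the slide, and finish while holding it there, level and still over the drawn-out carriage. The loose truffle must stay in the middle of the dish all the time; leave the things standing around alone.

Things in the scene. Friction and masses are not known exactly. Their poses are not given: they have to be found in the camera images.
- slide: fixed serving slide: wooden bed 360 x 150 x 8 mm, two steel rails along its own x axis. Origin on the worktop under the bed, x along the rails, z up. Its +x end (x 45 to 186 mm, y +-108 mm) is covered by a clear guard plate, underside 172 mm, top 177 mm (screw heads 181 mm) above the worktop, on four thin steel posts; the -x end is open. The carriage pulls out towards -x
- carriage (a joint): position of the carriage along the rails in m: 0 = fully in under the guard, 0.18 = fully out against its hard stops at the open end (it moves towards the slide's -x). Friction about 1.2 N plus damping 6 N s/m; it stays where it is left
- carriage_top (a point): point on the carriage's upper face (wooden plate 150 x 120 mm, top face 30 mm above the worktop) in the middle of the plate; the dish stands within 22 mm of it; at joint value q it lies at x = 0.10 - q, y = 0 in the slide's frame
- carriage_knob (a point): steel knob standing upright on an arm of the carriage, 135 mm from the middle of the plate towards the slide's -x: 24 mm in diameter over its upper half, its top 67 mm above the worktop; this point is on its axis 50 mm above the worktop, a good height to grip it
- dish: white round dished plate, 132 mm across, loose on the carriage, about 0.3 kg. Origin in the middle of its underside, z up. Two flat ears (40 mm wide) reach out to +-87 mm along its own x; at the start they point along the slide within 9 degrees. A wire hoop handle spans it along its y (posts at y = +-66 mm). Hollow inside rises about 5 degrees near the middle, 16 near the rim
- dish_grip (a point): middle of the hoop's wooden grip, on the dish's axis 105 mm above its underside: a bar 56 mm long along the dish's y, 14 mm thick along the dish's x (squeeze it across this thickness, from above), 24 mm high
- dish_middle (a point): point on the dish's axis 20 mm above its underside, where the centre of the truffle is when it lies in the middle
- truffle_center (a point): centre of the truffle: a loose hard dark brown ball, 28 mm in diameter, 16 g, that rolls in the dish
- espresso_cup: bystander: handled espresso cup 60 x 87 x 56 mm standing beside the slide; leave alone
- till_roll: bystander: white paper roll, 53 mm in diameter and 57 mm high, standing beside the slide; leave alone
- muffin_1: bystander: muffin 85 mm wide and 73 mm high, standing beside the slide; leave alone
- sugar: bystander: sugar sachet 64 x 31 x 9 mm lying beside the slide; leave alone

How it is judged:
By the outcome, as a careful person would: the job done as asked, in the order asked, and still so for the second after the job is handed in, while the arm keeps its last pose, push and grip.
It also fails if it takes over 64 s, if anything falls off the work surface, if the arm or the gripper's body presses on something with over 40 N, if the wrist force passes 120 N, or if a joint passes its speed limit or range.

ROBOT

A 7-joint arm with a two-finger parallel gripper is mounted at the origin on a cart in front of the work surface, level with it; the furniture and walls round the work are solid. World frame = base frame: x ahead of the robot, y to its left, z up, the work surface at z = 0. Lengths are in m, angles in rad, forces in N, time in s.
With the tool pointing down it reaches from about 0.425 to 0.8 m from the base axis. Payload 8.3 kg.
Tool frame: the origin (TCP) lies at the centre of the arm's flange, where the gripper is bolted on; the fingertips stand 173 mm ahead of it and the grasp point (between the pads) lies 155 mm ahead of it; z points along the fingers, y is the direction in which the jaws open and shut (so a half turn about z gives the same grasp; the last joint's range is limited). The gripper opens to 85 mm and grips with 20 to 120 N. Pads are 22 mm wide; open, the fingers measure 114 mm over their backs; the gripper's body (76 mm by 85 mm) begins 54 mm behind the grasp point. The pads swing forward as they close: fully open they stand 13 mm farther back than shut.
Start: joints at [1.17, 0.383, 0.016, 1.37, -0.006, 1.388, -0.046], TCP at [0.207, -0.59, 0.405] pointing down, gripper open.
Joint ranges: [-2.95, 2.95], [-0.25, 2.06], [-1.52, 1.56], [0.18, 2.33], [-1.44, 4.58], [0.02, 2.06], [-3.01, 3.01]. Speed limits (rad/s): [2.39, 2.39, 3.01, 3.01, 3.14, 3.14, 3.14].

INTERFACE

Orientations are given as a unit quaternion [x, y, z, w].
In Python, from station import movep, move_l, movej, command_gripper, pause, ik, capture, camera_model, IKError, finish_job, current_clock, current_joints, current_dq, current_tau, current_eef_pos, current_eef_rot, current_wrist_force, current_torque, current_grip_width gives the robot as it stands. Calls block until the motion is done:
- movep(position, orientation): joint-space move of the TCP to a pose.
- move_l(position, ori=None, speed=0.15, max_force=None): straight line of the TCP; ori=None keeps the orientation; speed is the mean speed in m/s. With max_force (N) it stops when the force on the tool has changed by that much, and returns True; else False.
- movej(angles): joint-space move.
- command_gripper(opening, effort=None): finger opening in m; effort is the grip in N (None keeps the last); returns when the fingers have stopped.
- pause(seconds).
- ik(position, orientation): joint angles nearest the present ones, or None.
- capture(name): name is "scene" or "top" or "wrist"; returns (picture, depth): 400x640x3 uint8, red, green, blue; 400x640 float32, m along the optical axis (not along the pixel's ray), 0 where there is no reading.
- camera_model(name): a dict with "fov_y" (degrees; the focal length in pixels is half the picture's height over the tangent of half this angle, whatever the lens; pixels are square), "cx", "cy" (the principal point, pixels), "k1" (the pictures are not rectified: a ray, as slopes to the right and down, at radius r is drawn at 1 + k1 r^2 times it, then the intrinsics apply), "world_from_camera" (4x4, takes a point from camera to world coordinates). Camera axes: x right, y up, looking along -z (the intrinsics and any distortion apply to the point x, -y, -z); pixel columns grow to the right and rows downward; lengths in m; the calibration is good to about 2 mm. A picture is of the moment at which its call begins: read the wrist's pose just before it. camera_model takes no time and is no camera call; for the wrist camera it gives the pose at the moment of the call.
A pose or a line that the arm cannot do raises IKError and nothing moves.
- finish_job(): hands the job in, once; it reports no verdict.
Readings, each from a call of its own:
- current_clock(): time.
- current_joints(): joint angles.
- current_dq(): joint speeds.
- current_tau(): joint torques, N m.
- current_eef_pos(): TCP position.
- current_eef_rot(): TCP orientation.
- current_wrist_force(): force on the tool from outside, world axes, zero at the start.
- current_torque(): the same for the moment, N m.
- current_grip_width(): finger opening in m.
Only numpy, scipy, OpenCV 4.12 (cv2) and the standard library are available. Lean on these libraries where they do the work, as an engineer would, in place of code of your own. Each camera call takes 0.05 s, during which the arm holds its last target. There are 200 camera calls.

## Working session

There is one attempt and no reset: what is moved stays moved. The work goes in short steps, each a Python script; the robot and the scene stay as the last script left them, time stands still between calls to the robot, and variables do not carry over. Pictures are saved under pics/ and viewed, about 8 in all and at most 12, crops included, and the job is handed in when it is done.

```bash
mkdir -p pics
cat > h.py <<'E'
import numpy as np, cv2
from station import *
from scipy.spatial.transform import Rotation as R
def K(m): 
    f=200/np.tan(np.radians(m["fov_y"])/2); return np.array([[f,0,m["cx"]],[0,f,m["cy"]],[0,0,1.]])
def rays(m,px):
    px=np.asarray(px,float).reshape(-1,1,2)
    n=cv2.undistortPoints(px,K(m),np.array([m["k1"],0,0,0,0.]),None,None).reshape(-1,2)
    d=np.c_[n[:,0],-n[:,1],-np.ones(len(n))]
    T=np.array(m["world_from_camera"]); return T[:3,3],d@T[:3,:3].T
def onplane(m,px,z):
    o,d=rays(m,px); return o+d*((z-o[2])/d[:,2])[:,None]
def bydepth(m,px,dep):
    o,d=rays(m,px); return o+d*np.asarray(dep).reshape(-1,1)
def cloud(m,dep):
    v,u=np.mgrid[0:400,0:640]; P=bydepth(m,np.c_[u.ravel(),v.ravel()],dep.ravel()).reshape(400,640,3)
    P[dep<=0]=np.nan; return P
def save(n,im): cv2.imwrite("pics/"+n+".png",cv2.cvtColor(im,cv2.COLOR_RGB2BGR))
E
python3 - <<'E'
from h import *
for n in("scene","top"):
    m=camera_model(n);im,d=capture(n);save(n+"0",im);np.savez(n+"0",im=im,d=d);print(n,m)
print(current_eef_rot(),current_clock())
E
```

```text
scene {'fov_y': 51.97606235994963, 'cx': 311.58418939609334, 'cy': 198.11433185356088, 'k1': 0.00403204470650535, 'world_from_camera': array([[-0.97670595, -0.11537495,  0.18092568,  0.74396455],
       [ 0.21446953, -0.49756418,  0.84049551,  0.93242924],
       [-0.00694999,  0.85972002,  0.51071831,  0.59615508],
       [ 0.        ,  0.        ,  0.        ,  1.        ]])}
top {'fov_y': 44.74186558133764, 'cx': 319.43191155497715, 'cy': 198.78633353753594, 'k1': -0.14143987117376322, 'world_from_camera': array([[-0.27489667,  0.75764906, -0.59194571,  0.04262656],
       [-0.96147139, -0.21524989,  0.17099779,  0.29321617],
       [ 0.00214006,  0.61614558,  0.78762938,  0.80001933],
       [ 0.        ,  0.        ,  0.        ,  1.        ]])}
[ 9.85766975e-01  1.68115128e-01 -1.53684377e-04 -8.67115851e-04] 0.1
```

View pics/top0.png

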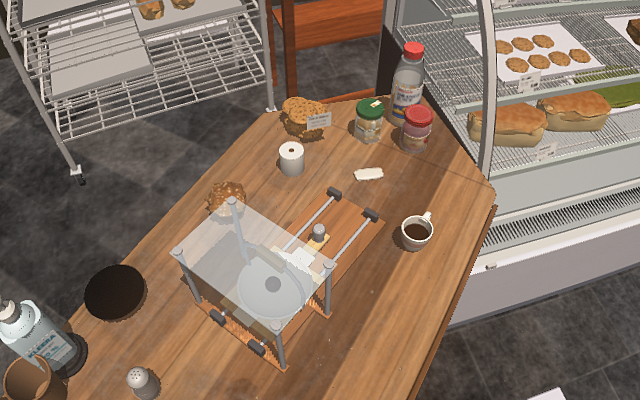

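View pics/scene0.png

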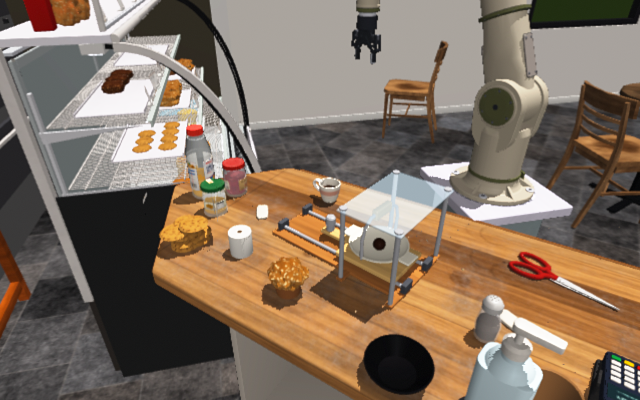

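The top view shows the slide with its knob at about (319,230), the guard corners at about (233,201), (179,253), (329,266) and (281,364), and the rail end caps at (333,193), (371,214), (217,317) and (257,347). The truffle is near (272,284). The cup is at (417,232), right beside the open end.

Run:
```python
from h import *
z=np.load("top0.npz");im=z["im"];c=im[180:370,160:400]
save("c1",cv2.resize(c,None,fx=3.2,fy=3.1,interpolation=cv2.INTER_CUBIC))
m=camera_model("top");P=cloud(m,z["d"])
for n,(u,v) in dict(knobtop=(319,228),capA=(333,193),capB=(371,214),capC=(217,317),capD=(257,347),truf=(272,284),bed=(345,240),cup=(417,232),roll=(291,150),sug=(368,174),muf=(226,195),g1=(233,201),g2=(179,253),g3=(329,266),g4=(281,364)).items(): print(n,P[v,u].round(4))
print("knob",onplane(m,[(319,228)],.067),"rails",onplane(m,[(333,193),(371,214),(217,317),(257,347)],.02).round(4))
print("guard",onplane(m,[(233,201),(179,253),(329,266),(281,364)],.179).round(4))
```

```text
knobtop [0.5269 0.1539 0.0694]
capA [0.6301 0.0948 0.0275]
capB [0.5574 0.0387 0.0295]
capC [0.4203 0.3649 0.0342]
capD [0.3512 0.3099 0.0313]
truf [0.3784 0.2665 0.1797]
bed [0.5238 0.1025 0.0124]
cup [ 0.4906 -0.031   0.0327]
roll [0.7493 0.1525 0.0505]
sug [0.6738 0.002  0.009 ]
muf [0.6522 0.3055 0.0667]
g1 [0.5412 0.2946 0.1817]
g2 [0.465  0.3905 0.1825]
g3 [0.384  0.1797 0.1809]
g4 [0.3131 0.2786 0.0304]
knob [[0.52848283 0.15349433 0.067     ]] rails [[0.6358 0.0929 0.02  ]
 [0.5637 0.0356 0.02  ]
 [0.4272 0.3662 0.02  ]
 [0.3558 0.3102 0.02  ]]
guard [[0.5433 0.2946 0.179 ]
 [0.4674 0.391  0.179 ]
 [0.3851 0.1793 0.179 ]
 [0.2609 0.2814 0.179 ]]
```

View pics/c1.png

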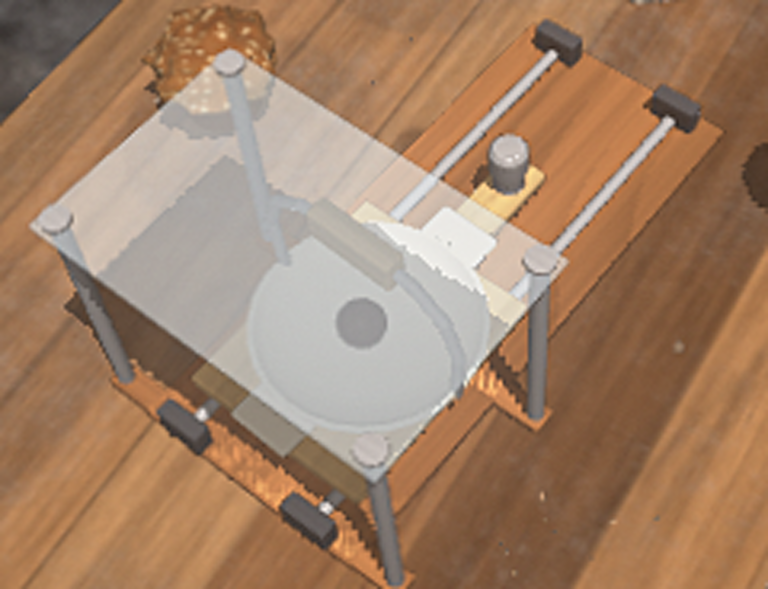

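The crop shows the guard's fourth corner at full-image (275.6,325), the knob top at (319,227.4), and the dish ear close behind the knob. Next: refine the axis and check IK and where the wrist camera is mounted.

```bash
cat >> h.py <<'E'
def Q(deg): return (R.from_euler('z',deg,degrees=True)*R.from_euler('x',180,degrees=True)).as_quat()
E
python3 - <<'E'
from h import *
m=camera_model("top")
g=onplane(m,[(231.5,200),(177.5,247.5),(329,261),(275.6,320)],.181)
print(g.round(4)); 
for a,b in((1,0),(3,2)):
    v=g[a]-g[b];print(np.degrees(np.arctan2(v[1],v[0])))
v=g[0]-g[2];print("across-90",np.degrees(np.arctan2(v[1],v[0]))+90)
w=camera_model("wrist")["world_from_camera"];p=current_eef_pos();Rt=R.from_quat(current_eef_rot())
print("cam in tool",Rt.inv().apply(w[:3,3]-p),(Rt.inv().as_matrix()@w[:3,:3]).round(2).tolist())
for psi in(127.6,-52.4): 
  for pos in((.5275,.1535,.30),(.5275,.1535,.206),(.637,.0105,.206)): print(psi,pos,np.round(ik(pos,Q(psi)),2) if ik(pos,Q(psi)) is not None else None)
for psi in(37.6,-142.4,217-90-180): 
  for pos in((.555,.118,.29),(.555,.118,.39)):
    s=ik(pos,Q(psi)); print("dish",psi,pos,None if s is None else np.round(s,2))
E
```

```text
[[0.5444 0.2966 0.181 ]
 [0.4765 0.3919 0.181 ]
 [0.3921 0.1773 0.181 ]
 [0.3223 0.2741 0.181 ]]
125.48992495255379
125.79282122499401
across-90 128.08732442841023
cam in tool [0.07098806 0.00055616 0.03152003] [[0.0, 0.96, 0.28], [1.0, -0.0, -0.0], [-0.0, 0.28, -0.96]]
127.6 (0.5275, 0.1535, 0.3) [ 0.43  0.48 -1.01  1.69  0.43  1.21 -0.02]
127.6 (0.5275, 0.1535, 0.206) [ 0.41  0.63 -0.99  1.78  0.59  1.07 -0.13]
127.6 (0.637, 0.0105, 0.206) [ 0.37  0.66 -0.63  1.54  0.42  1.08  0.3 ]
-52.4 (0.5275, 0.1535, 0.3) [-1.2   0.51  1.14  1.76 -0.5   1.2  -2.4 ]
-52.4 (0.5275, 0.1535, 0.206) [-1.17  0.7   1.13  1.85 -0.72  1.08 -2.24]
-52.4 (0.637, 0.0105, 0.206) [ 0.16  0.59 -0.32  1.55  0.2   1.03 -2.69]
dish 37.6 (0.555, 0.118, 0.29) [ 0.42  0.5  -0.9   1.66  0.41  1.19 -1.49]
dish 37.6 (0.555, 0.118, 0.39) [ 0.44  0.41 -0.93  1.53  0.33  1.38 -1.43]
dish -142.4 (0.555, 0.118, 0.29) [ 0.62  0.71 -1.28  1.65  0.7   1.32  1.45]
dish -142.4 (0.555, 0.118, 0.39) [ 0.62  0.57 -1.28  1.52  0.55  1.46  1.55]
dish -53 (0.555, 0.118, 0.29) [ 0.28  0.43 -0.7   1.66  0.3   1.16 -2.99]
dish -53 (0.555, 0.118, 0.39) [ 0.34  0.36 -0.77  1.53  0.26  1.36 -2.96]
```

Run:
```python
from h import *
t=current_clock()
movep([.60,.06,.42],Q(-52.4)); print(current_clock()-t,np.round(current_joints(),2))
m=camera_model("wrist");im,d=capture("wrist");save("w1",im);np.savez("w1",im=im,d=d,T=m["world_from_camera"]);print({k:m[k] for k in("fov_y","cx","cy","k1")})
for pos in((.5275,.1535,.30),(.5275,.1535,.206),(.637,.0105,.206)):print(np.round(ik(pos,Q(-52.4)),2))
for psi in(37.6,-142.4):print(ik((.555,.118,.29),Q(psi)))
```

```text
2.6833 [ 0.27  0.39 -0.58  1.39  0.21  1.43 -2.79]
{'fov_y': 60.672748082383855, 'cx': 320.77506324026103, 'cy': 203.22748129957012, 'k1': -0.07345040875421507}
[ 0.13  0.36 -0.58  1.7   0.21  1.15 -2.99]
[-0.02  0.44 -0.4   1.8   0.2   0.95 -2.99]
[ 0.29  0.62 -0.5   1.54  0.33  1.06 -2.78]
[ 0.38454478  0.47839154 -0.84835757  1.65828111  0.38277125  1.1801432
 -1.47112584]
[ 0.62209071  0.71216493 -1.28499388  1.64974225  0.70285509  1.32497357
  1.44531021]
```

View pics/w1.png

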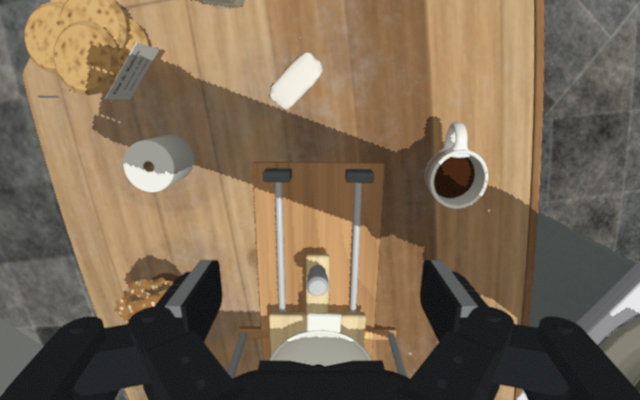

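The wrist view shows the knob at about (317,280), the rails from (278,185) to (283,310) and (359,185) to (354,310), the bed's open edge from (256,163) to (383,163), and the cup and sachet clear of the pull path.

Run:
```python
from h import *
z=np.load("w1.npz");m=camera_model("wrist");m["world_from_camera"]=z["T"];P=cloud(m,z["d"])
b=onplane(m,[(256,163),(383,163)],.008);print(b,np.linalg.norm(b[0]-b[1]),b.mean(0))
v=b[0]-b[1];print("yaw",np.degrees(np.arctan2(v[1],v[0]))+90)
r=onplane(m,[(279,190),(283,308),(358.5,190),(354.5,308)],.028);print(r.round(4))
for a,c in((1,0),(3,2)):
    v=r[a]-r[c];print("rail yaw",np.degrees(np.arctan2(v[1],v[0])))
v=r[[1,3]].mean(0)-r[[0,2]].mean(0);print("mid yaw",np.degrees(np.arctan2(v[1],v[0])))
s=P[255:305,300:335].reshape(-1,3);k=s[(s[:,2]>.058)&(s[:,2]<.08)];print("knob top",len(k),np.median(k,0),k.min(0),k.max(0))
for v in range(260,304,4):print(v,P[v,317].round(4))
u=np.array([-.61,.793]);e=b.mean(0)[:2];print("knob in slide x:",(np.median(k,0)[:2]-e)@u-.18)
```

```text
[[0.66183053 0.09666482 0.008     ]
 [0.548515   0.00963879 0.008     ]] 0.1428773516606864 [0.60517276 0.0531518  0.008     ]
yaw 127.52417047574639
[[0.6241 0.1008 0.028 ]
 [0.5344 0.2185 0.028 ]
 [0.5555 0.0482 0.028 ]
 [0.4653 0.1655 0.028 ]]
rail yaw 127.31352725219197
rail yaw 127.54665479248371
mid yaw 127.43008466082195
knob top 380 [0.53376992 0.15092425 0.06542289] [0.52038886 0.14079679 0.05806956] [0.54415417 0.16468565 0.06767091]
260 [0.5404 0.1423 0.0271]
264 [0.5378 0.1457 0.0289]
268 [0.5377 0.1456 0.0391]
272 [0.5384 0.1445 0.0511]
276 [0.5389 0.1437 0.0619]
280 [0.5367 0.1465 0.0642]
284 [0.5346 0.1493 0.0664]
288 [0.5313 0.1536 0.0653]
292 [0.5285 0.1573 0.0657]
296 [0.5116 0.1801 0.0276]
300 [0.5086 0.184  0.0285]
knob in slide x: -0.05891071795819723
```

Run:
```python
from h import *
q=Q(-44);k=np.array([.531,.153])
command_gripper(.06)
movep([*k,.30],q);print(np.round(current_joints(),2),current_clock())
print("hit",move_l([*k,.208],q,speed=.06,max_force=8),current_eef_pos())
f0=current_wrist_force()
command_gripper(0.0,40);print(current_grip_width(),np.array(current_wrist_force())-f0,np.round(current_joints(),2),current_clock())
```

```text
[ 0.18  0.38 -0.64  1.69  0.24  1.16 -2.87] 3.9167
hit False [0.531148   0.15305468 0.20839336]
0.02247092114665078 [ 5.27366978  3.18403911 -2.80123966] [ 0.14  0.48 -0.6   1.78  0.32  0.98 -2.93] 6.0167
```

Run:
```python
from h import *
q=Q(-44);p=np.array(current_eef_pos());d=-np.array([np.cos(np.radians(127.45)),np.sin(np.radians(127.45)),0])
print(move_l(p+.165*d,q,speed=.035),current_wrist_force())
print(move_l(p+.195*d,q,speed=.012,max_force=10))
e=np.array(current_eef_pos());print("travel",(e-p)@d,e-p,np.array(current_wrist_force())@d,current_grip_width(),current_clock(),np.round(current_joints(),2))
im,_=capture("top");save("t2",im[120:370,160:460])
np.save("stop.npy",np.r_[e,d])
```

```text
False [-1.71864341  3.05287474  7.36976581]
True
travel 0.16530547205063706 [ 1.00348080e-01 -1.31362884e-01 -6.64445827e-05] -0.8262438942021222 0.022737126839035497 11.5583 [ 0.3   0.62 -0.54  1.55  0.34  1.07 -2.66]
```

View pics/t2.png

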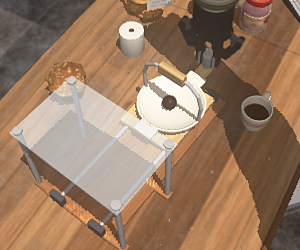

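The dish and truffle have come out with the carriage, truffle central. The line stopped at 165 mm, probably a false trigger, so I'll continue in small steps and watch the force.

Run:
```python
from h import *
q=Q(-44);s=np.load("stop.npy");d=s[3:];p0=s[:3];p0[:]=p0
pause(.3);print(np.round(current_wrist_force(),1))
for i in range(1,14):
    move_l(p0+.002*i*d,q,speed=.012);f=np.array(current_wrist_force())
    e=np.array(current_eef_pos());print(i,round(.1653+(e-s[:3])@d,4),round(f@d,1),f.round(1))
    if f@d<-14: break
print(current_clock(),current_grip_width())
im,_=capture("top");save("t3",cv2.resize(im[120:300,250:450],None,fx=3,fy=3))
```

```text
[-1.4  0.3  6. ]
1 0.1653 -9.8 [-7.5  6.7 11. ]
2 0.1657 -14.2 [-11.7   9.   14.2]
12.625 0.02236195954307312
```

View pics/t3.png

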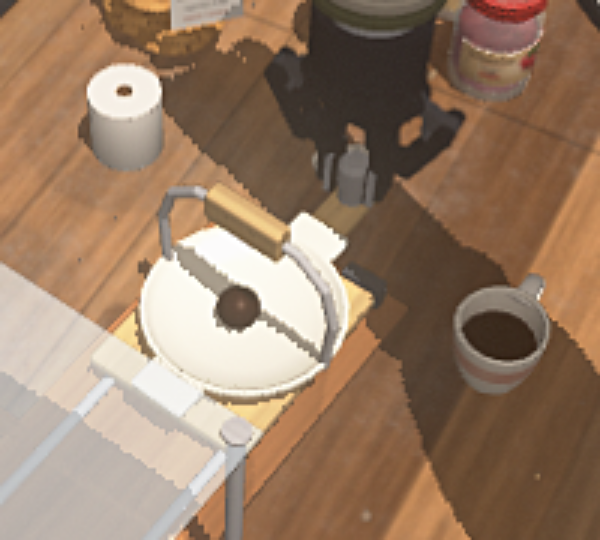

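The force climbs sharply with no motion, and the carriage sits against the front cap, so this is the hard stop; the carriage evidently started about 15 mm out. Release, rise, and look at the dish from above.

Run:
```python
from h import *
command_gripper(.06);e=np.array(current_eef_pos())
move_l(e+[0,0,.12],speed=.12)
movep([.549,.129,.45],Q(37.45));pause(.2);print(current_clock(),np.round(current_joints(),2))
m=camera_model("wrist");im,d=capture("wrist");save("w2",im);np.savez("w2",im=im,d=d,T=m["world_from_camera"])
P=cloud(m,d);hsv=cv2.cvtColor(im,cv2.COLOR_RGB2HSV)
g=(P[...,2]>.13)&(P[...,2]<.16)&(np.hypot(P[...,0]-.549,P[...,1]-.129)<.06)
k=P[g];print(len(k),k.mean(0),np.percentile(k[:,2],[5,50,95]))
```

```text
15.575 [ 0.42  0.36 -0.93  1.43  0.29  1.49 -1.42]
1412 [0.55080584 0.12671839 0.1434024 ] [0.13324834 0.14562768 0.14718132]
```

View pics/w2.png

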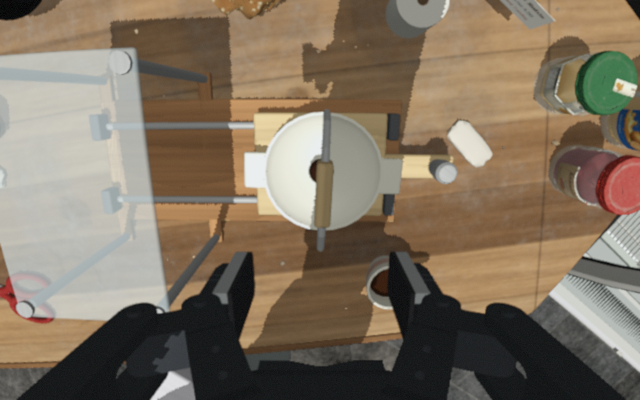

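The carriage face is flush against both front caps (394,127) and (389,204). The truffle is central at about (320,171), and the grip bar runs from (325,162) to (322,225). Now I'll fit the grip pose.

Run:
```python
from h import *
z=np.load("w2.npz");im=z["im"];m=camera_model("wrist");m["world_from_camera"]=z["T"];P=cloud(m,z["d"])
g=((P[...,2]>.141)&(P[...,2]<.155)&(np.hypot(P[...,0]-.549,P[...,1]-.129)<.06)).astype(np.uint8)
v,u=np.nonzero(g);r=cv2.minAreaRect(P[g>0][:,:2].astype(np.float32)*1000);print("grip rect mm",r)
pm=onplane(m,np.c_[u,v],.147);r=cv2.minAreaRect(pm[:,:2].astype(np.float32)*1000);print("grip rect plane",r, P[g>0].mean(0))
# hoop incl wire for direction
hsv=cv2.cvtColor(im,cv2.COLOR_RGB2HSV);w=(hsv[...,1]<40)&(hsv[...,2]>140)
reg=(np.hypot(P[...,0]-.549,P[...,1]-.129)<.1)&(P[...,2]>.03)&(P[...,2]<.075)&w
k=P[reg];a=np.radians(127.45);U=np.array([np.cos(a),np.sin(a)]);V=np.array([-U[1],U[0]])
s=(k[:,:2]-[.549,.129]);x=s@U;y=s@V
for sg in(1,-1):
    e=sg*x>.07;print("ear",sg,e.sum(),np.median(x[e]),np.c_[y[e].min(),y[e].max()],y[e].mean(),"xmax",np.percentile(sg*x,99.5),"z",np.median(k[e,2]))
e=abs(x)<.03;print("rim y",np.percentile(y[e],[.5,99.5]))
```

```text
grip rect mm ((547.9408569335938, 124.641357421875), (55.2989501953125, 13.957437515258789), 34.513607025146484)
grip rect plane ((548.615966796875, 125.17768096923828), (55.3980827331543, 13.783944129943848), 34.54937744140625) [0.54882164 0.1253392  0.14587609]
ear 1 407 0.07631455555592724 [[-0.01986971  0.01989055]] -0.0003686890713017243 xmax 0.08093979336874822 z 0.04921807783897075
ear -1 566 -0.07923405213388394 [[-0.01195795  0.02547792]] 0.0062673579966276115 xmax 0.08689256876653091 z 0.04931663803570055
rim y [-0.06059084  0.06636118]
```

Run:
```python
from h import *
q=Q(34.6);c=np.array([.5486,.1252])
movep([*c,.36],q)
print("hit",move_l([*c,.290],q,speed=.05,max_force=10),current_eef_pos());f0=np.array(current_wrist_force())
command_gripper(.03);command_gripper(.0,40);pause(.3)
print(current_grip_width(),np.array(current_wrist_force())-f0,current_clock())
move_l([*c,.31],q,speed=.02);pause(.3)
f=np.array(current_wrist_force());print("load",f-f0,current_grip_width())
move_l([*c,.390],q,speed=.04);pause(.3)
print(current_eef_pos(),current_wrist_force(),current_grip_width(),np.round(current_joints(),3),current_clock())
s=ik([*c,.39],Q(127.45));print(np.round(s,3))
im,_=capture("scene");save("s3",cv2.resize(im[150:300,240:440],None,fx=3,fy=3))
```

```text
hit False [0.54871034 0.12529157 0.29034566]
0.013016986526237534 [0.34729162 1.25481772 0.77527058] 18.6
load [-0.02863116 -0.19456985 -3.75269487] 0.013513177149361734
[0.54857375 0.12522008 0.38994432] [ 0.60100494 -1.03680443 -3.84753958] 0.012977590396435328 [ 0.417  0.388 -0.907  1.539  0.309  1.366 -1.484] 22.5
[ 5.910e-01  5.230e-01 -1.218e+00  1.533e+00  4.930e-01  1.431e+00
  1.000e-03]
```

View pics/s3.png

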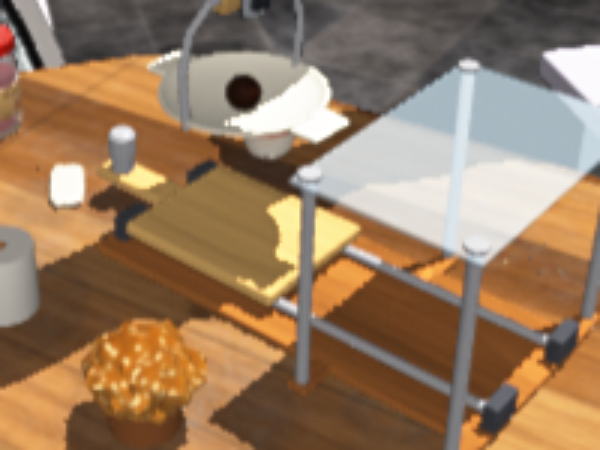

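The dish is lifted clear and the truffle is central. Before turning, I'll check that it is level with a plane fit of the rim and ears from depth.

```bash
cat >> h.py <<'E'
def dishfit(c,z0=.13,z1=.185,tag=None):
    A=[]
    for n in("scene","top","wrist"):
        m=camera_model(n);im,d=capture(n);P=cloud(m,d)
        if tag: save(tag+n,im)
        hsv=cv2.cvtColor(im,cv2.COLOR_RGB2HSV);w=(hsv[...,1]<50)&(hsv[...,2]>110)
        r=np.hypot(P[...,0]-c[0],P[...,1]-c[1])
        k=P[w&(r>.071)&(r<.092)&(P[...,2]>z0)&(P[...,2]<z1)]   # ears only
        dark=(hsv[...,2]<75)&(r<.04)&(P[...,2]>z0-.01)&(P[...,2]<z1+.01)
        if len(k)>20:
            s=k[:,:2]-c;a=.5*np.angle(np.mean(np.exp(2j*np.arctan2(s[:,1],s[:,0]))));U=np.array([np.cos(a),np.sin(a)]);x=s@U;V=np.array([-U[1],U[0]])
            p=k[x>0];q=k[x<0]
            if len(p)>10 and len(q)>10:
                p_,q_=np.median(p,0),np.median(q,0);v=p_-q_
                pl=np.linalg.lstsq(np.c_[s,np.ones(len(s))],k[:,2],rcond=None)[0]
                print(n,len(p),len(q),"ear yaw %.1f pitch %.1f deg z %.3f %.3f"%(np.degrees(np.arctan2(v[1],v[0])),np.degrees(np.arctan2(v[2],np.hypot(*v[:2]))),p_[2],q_[2]),"tilt across %.1f"%np.degrees(np.arctan(pl[:2]@V)))
        rim=P[w&(r>.058)&(r<.066)&(P[...,2]>z0)&(P[...,2]<z1)]
        if len(rim)>30: 
            pl=np.linalg.lstsq(np.c_[rim[:,:2]-c,np.ones(len(rim))],rim[:,2],rcond=None)[0];print(n,"rim n",len(rim),"slope deg",np.degrees(pl[:2]).round(1),"z",pl[2].round(3))
        if dark.sum()>5: print(n,"truffle surf",dark.sum(),np.median(P[dark],0).round(4))
E
python3 - <<'E'
from h import *
dishfit(np.array([.5486,.1252]),.13,.175)
E
```

```text
scene 35 89 ear yaw -54.4 pitch 0.1 deg z 0.151 0.150 tilt across -0.6
scene rim n 329 slope deg [0.1 1.2] z 0.152
scene truffle surf 101 [0.5512 0.1377 0.1568]
top 132 220 ear yaw -55.3 pitch 0.0 deg z 0.150 0.150 tilt across 0.2
top rim n 474 slope deg [0.4 0. ] z 0.151
top truffle surf 139 [0.5423 0.1288 0.1601]
wrist 1389 1304 ear yaw -55.4 pitch -0.0 deg z 0.149 0.149 tilt across -0.4
wrist rim n 5740 slope deg [0.4 0.5] z 0.149
wrist truffle surf 403 [0.5522 0.1361 0.157 ]
```

```bash
python3 - <<'E'
from h import *
q=np.array(current_joints());t=current_clock()
for s in np.linspace(0,np.radians(92.4),9)[1:]:
    movej(q+[0,0,0,0,0,0,s])
pause(1.0);print(current_clock()-t,np.round(current_joints(),3),current_eef_pos(),R.from_quat(current_eef_rot()).as_matrix().round(3).tolist())
dishfit(np.array(current_eef_pos())[:2],.13,.175,"f_")
print(current_wrist_force(),current_grip_width(),current_clock())
E
python3 - <<'E'
import cv2,numpy as np
a=cv2.imread("pics/f_top.png")[90:340,200:460];b=cv2.imread("pics/f_wrist.png")
cv2.imwrite("pics/fin.png",np.hstack([cv2.resize(a,(400,385)),cv2.resize(b,None,fx=.6,fy=.9625)[:385]]))
E
```

```text
3.4666999999999994 [ 0.417  0.388 -0.907  1.539  0.309  1.366  0.129] [0.54859055 0.12519903 0.38997836] [[-0.602, 0.799, -0.0], [0.799, 0.602, 0.0], [0.0, -0.0, -1.0]]
scene 86 32 ear yaw 39.1 pitch -0.1 deg z 0.150 0.151 tilt across -1.6
scene rim n 339 slope deg [0.4 1.3] z 0.152
scene truffle surf 97 [0.548  0.1354 0.157 ]
top 132 209 ear yaw 36.6 pitch -0.1 deg z 0.151 0.151 tilt across -0.6
top rim n 637 slope deg [-0.5  0.9] z 0.15
top truffle surf 132 [0.5385 0.1256 0.1596]
wrist 1270 1419 ear yaw 37.0 pitch -0.1 deg z 0.149 0.149 tilt across -0.5
wrist rim n 5805 slope deg [-0.   0.5] z 0.149
wrist truffle surf 402 [0.5362 0.127  0.1569]
[-1.34578773 -0.02023513 -2.76989955] 0.013419442344149931 26.3167
```

View pics/fin.png

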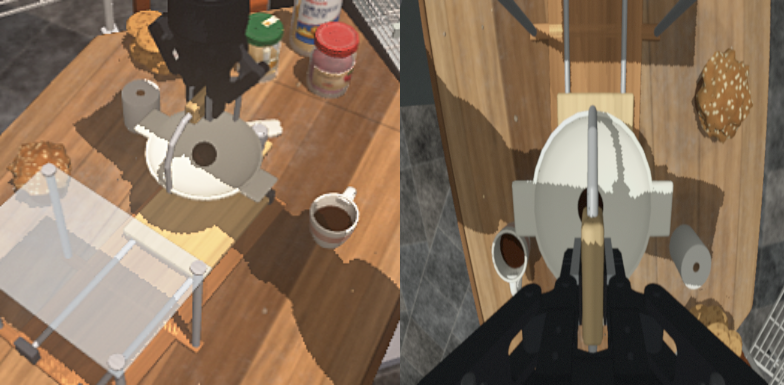

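The dish is over the carriage with its ears square across the slide and the truffle in the middle, and everything standing around is where it was. Handing in.

Run:
```python
from h import *
finish_job();print(current_clock())
```

```text
the job is handed in; nothing more can be done
the job is handed in; nothing more can be done
```

I pulled the carriage out to its stop by the knob and lifted the dish 100 mm straight up by its wooden grip. I then turned it about 92° in the air and handed the job in at about 26 s, with the arm still holding it.

What the last checks showed:
- **Ears:** the two better views put the ears at 36.6° and 37.0°, against 37.45° for square across the slide. The scene camera read 39.1°, from only a few pixels.
- **Level:** the dish is level to within about 0.5–1°. The scene camera read up to 1.6°, again from few pixels.
- **Truffle:** it was in the middle of the dish in the final pictures.
- **Bystanders:** the cup, paper roll, muffin and sachet stood undisturbed in the views where they show.

Two readings disagreed with what I expected:
- **Pull length:** the pull measured only about 165 mm before the force rose sharply with no further motion. The carriage face was flush against both end caps, and my first measurement of the knob also suggests the carriage started 15–20 mm out. I therefore took this as the hard stop.
- **Wrist force:** the downward load changed from 3.8 N after the lift to 2.8 N after the turn, while the grip width stayed at 13 mm. I put this down to sensor drift.

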